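Unlock and open the tab-lock dial of a carrier-gas unit

TASK

Open the carrier gas at the free-standing flow unit: pinch both orange release tabs of its dial right in to free it from the closed position, turn it anticlockwise until you feel it come up against its stop, without forcing the stop, and let go there so that both tabs spring fully back out and lock the dial open. The unit only stands on its four feet, so do not push, twist or lift it out of its place, and leave everything else on the bench where it is.

Things in the scene. Friction and masses are not known exactly. Their poses are not given: they have to be found in the camera images.
- gas_unit: Cream flow unit, case 180 (x) x 130 (y) mm, 62 mm high with feet, about 1.8 kg, loose on four plastic glides. Origin: centre of its underside, on the bench; x to its back, y to its left, z up. The dial's upright axis is at x = -35 mm, y = 0. It slides if pushed sideways with more than about 6 N or twisted with more than about 0.4 N m.
- flow_tube_top (a point): Top of the unit's upright clear flow tube, 25 mm wide, at x = +62 mm of the unit, 144 mm above the bench. A red float in it rises as the dial opens.
- dial_head: The dial's head. Origin on its axis at half the height of its two release tabs, 99 mm above the bench; turns with the dial. z up, y through both tabs, -x to the white pointer. Black upright hub, 41 mm in diameter, 72 to 112 mm above the bench, on a grey collar 72 mm wide whose top is 72 mm above the bench.
- tab_left_face (a point): Centre of the flat outer face of the orange release tab on the dial's +y side, 20 mm wide (along the dial's x), 22 mm high (88 to 110 mm above the bench). 28 mm from the axis when out (56 mm over both tabs), 23 mm when fully in (46 mm over both).
- tab_right_face (a point): The same on the dial's -y side.
- dial (a joint): Dial angle, rad: 0 = closed, latched, pointer at the collar's red front mark (dial axes = unit axes); grows anticlockwise from above. With both tabs in it turns against about 0.1 N m up to a hard stop (forced by over 0.8 N m it is damaged), unmarked, anywhere from 0.84 to 1.44 rad. Tabs let go within 0.05 rad before the stop spring out and lock it; earlier they stay 3 mm in, unlocked.
- tab_left (a joint): Inward travel of the +y tab, m: 0 = out, 0.005 = fully in. Sprung outwards: about 2.5 N to start it, 6.5 N fully in. Each tab holds the dial until it is in by more than 3 mm, so both must be in at once.
- tab_right (a joint): The same for the tab on the dial's -y side.
- unit_front (a point): Middle of the unit's front face, 34 mm above the bench, at x = -90 mm of the unit.
- unit_back (a point): Middle of the unit's back face, 34 mm above the bench, at x = +90 mm of the unit.
- sample_jar: Bystander: clear screw-top sample jar, white cap, 64 mm wide, 75 mm high, to the left of the unit. Origin: centre of its underside.
- amber_bottle: Bystander: small amber glass bottle, black cap, 48 mm wide, 105 mm high, to the right of the unit. Origin: centre of its underside.
- pan_stack: Bystander: stack of aluminium sample pans, 94 mm wide, 22 mm high. Origin: centre of its underside.
- beaker: Bystander: glass beaker, 68 mm wide, 85 mm high. Origin: centre of its underside.
- spatula: Bystander: spatula with a blue handle, 170 mm long, lying flat.
- tweezers: Bystander: steel tweezers, 125 mm long, 8 mm high, lying flat.
- vial_rack: Bystander: blue rack of capped vials, 75 x 140 mm, 68 mm high. Origin: centre of its underside.
Not all that is in view belongs to the job. Leave any brown or pink look-alike of the gas_unit alone.

How it is judged (in metres and radians):
On the way, in this order (a step that is already met when the one before it is completed fails the run):
1. both release tabs are pinched in while the dial is still at closed (value of joint each of tab_left, tab_right above 0.0028 m and value of joint dial below 0.2 rad), for 0.1 s.
2. the dial is turned well open with both tabs held in (value of joint each of tab_left, tab_right above 0.0025 m and value of joint dial above 0.6 rad), for 0.1 s.
At the end, for the whole second after the job is handed in: The dial is locked open: turned more than 0.7 rad anticlockwise from closed, at rest, with both release tabs back out to within 1.2 mm (only possible in the open latch at the stop); the unit stands level with its front and back each within 8 mm of where they were (value of joint dial above 0.7 rad and value of joint each of tab_left, tab_right below 0.0012 m and velocity of joint dial between -0.1 and 0.1 rad/s and distance of each of unit_front, unit_back from where it was at the start of the episode below 0.008 m and angle between gas_unit's own z axis and vertical below 0.03 rad); the robot touches nothing.
It fails at once if the dial is forced against its stop or latch (over 40 N on them, about 0.8 N m at the dial) (contact force between gas_unit and dial_head above 40 N).
It fails at once if the flow unit is pushed, twisted or lifted out of place (front or back moved more than 8 mm) (distance of any of unit_front, unit_back from where it was at the start of the episode above 0.008 m).
It fails at once if a bystander is moved more than 20 mm or knocked over (distance of any of sample_jar, amber_bottle, pan_stack, beaker, spatula, tweezers, vial_rack from where it was at the start of the episode above 0.02 m or angle between any of sample_jar, amber_bottle, beaker's own z axis and vertical above 0.3 rad).
It also fails if it takes over 45 s, if anything falls off the work surface, if the arm or the gripper's body presses on something with over 40 N, if the wrist force passes 120 N, or if a joint passes its speed limit or range.

ROBOT

A 7-joint arm with a two-finger parallel gripper is mounted at the origin on the work surface. World frame = base frame: x ahead of the robot, y to its left, z up, the work surface at z = 0. Lengths are in mm, angles in rad, forces in N, time in s.
With the tool pointing down it reaches from about 400 to 900 mm from the base axis. Payload 5.6 kg.
Tool frame: the origin (TCP) lies on the centre line of the jaws, within the pads' length; the fingertips stand 8 mm ahead of it and the grasp point (between the pads) lies 11 mm behind it; z points along the fingers, y is the direction in which the jaws open and shut (so a half turn about z gives the same grasp; the last joint's range is limited). The gripper opens to 92 mm and grips with 3 to 60 N. Pads are 20 mm wide; open, the fingers measure 128 mm over their backs; the gripper's body (75 mm by 189 mm) begins 69 mm behind the grasp point.
Start: joints at [-1.173, 0.468, -0.012, 1.603, 0.006, 1.071, -0.056], TCP at [277.371, 587.856, 222.592] pointing down, gripper open.
Joint ranges: [-2.53, 2.53], [-0.31, 2.02], [-1.57, 1.55], [0.28, 2.44], [-1.29, 4.43], [0.15, 1.84], [-2.92, 2.92]. Speed limits (rad/s): [2.57, 2.57, 3.14, 3.14, 3.14, 3.14, 3.14].

INTERFACE

Orientations are given as a 3x3 rotation matrix whose columns are the frame's x, y, z axes.
In Python, from bench import robot, eyes gives the robot as it stands. The module is installed in compiled form; this text tells all that it offers.
- The arm moves only by the tool play_rows, never from a script. Its argument "plan" is text: rows parted by semicolons, each of 7 numbers parted by spaces: the finger opening in mm, from 0 to 91.9, then the shift along the tool's x, y, z in mm, then the turn, a rotation vector about the tool's x, y, z in rad. A call has 1 to 12 rows; each row is the pose to reach, as a shift and turn from the pose commanded when the call began, along the tool's axes at that moment; what a row does not reach only later rows make up. A row lasts 1/12 s, in which the tool goes at most 41.7 mm and 7.16 degrees, less where a joint would pass 70% of its speed; a pose out of reach is approached as far as the arm can. A call with a gripper value outside its range is refused whole. The fingers move at their own pace and stop on an object; "grip_force" is the grip in N (left out, the last holds). Time passes only in rows, so rows that repeat a pose let the fingers close. It gives the time, the measured TCP pose, the force and the opening at its end, in the units of the state.
- robot.get_obs(): the state, without advancing time (a new reading comes with each control period).
- eyes.grab_frame(name): name is "scene" or "side" or "wrist"; returns the picture (400x640x3 uint8, red, green, blue); there is no depth.
- eyes.camera_model(name): a dict with "mtx" (3x3 intrinsics, pixels), "rvec" (rotation vector, rad) and "tvec" (3), from world to camera coordinates, as OpenCV has them. Camera axes: x right, y down, z forward; pixel columns grow to the right and rows downward; lengths in mm; the calibration is good to about 2 mm. A picture is of the moment at which its call begins: read the wrist's pose just before it. camera_model takes no time and is no camera call; for the wrist camera it gives the pose at the moment of the call.
- robot.hand_in(): hands the job in, once; it reports no verdict.
The state is a dict: "t": time; "joints": joint angles; "joint_velocities": joint speeds; "joint_efforts": joint torques, N m; "eef_pos": TCP position; "tcp_rot": TCP orientation; "wrist_force": force on the tool from outside, world axes, zero at the start; "ft_torque": the same for the moment, N m; "opening": finger opening in mm.
Only numpy, scipy, OpenCV 4.12 (cv2) and the standard library are available. Lean on these libraries where they do the work, as an engineer would, in place of code of your own. Each camera call takes 0.05 s, during which the arm holds its last target. There are 200 camera calls.

## Working session

There is one attempt and no reset: what is moved stays moved. The work goes in short steps, Python scripts to look and compute and a tool call to move; the robot and the scene stay as the last step left them, time stands still between calls to the robot, and variables do not carry over. Pictures are saved under pics/ and viewed, about 8 in all and at most 12, crops included, and the job is handed in when it is done.

Besides the shell and the picture viewer there is one more tool, called after "Call:" as name(argument=value, ...), one argument or row to a line, values as JSON. play_rows: Moves the arm, as the interface text tells. Its arguments: {"type":"object","properties":{"plan":{"type":"string"},"grip_force":{"type":"number"}},"required":["plan"]}

```bash
mkdir -p pics
python3 - <<'E'
from bench import robot, eyes
import cv2,numpy as np
o=robot.get_obs();print({k:np.round(v,3).tolist() for k,v in o.items()})
for n in("scene","side","wrist"):
    m=eyes.camera_model(n);im=eyes.grab_frame(n);cv2.imwrite(f"pics/{n}0.png",im[:,:,::-1])
    R=cv2.Rodrigues(np.array(m["rvec"]))[0];print(n,np.round(-R.T@np.array(m["tvec"]).ravel()),np.round(R[2],2),m["mtx"][0][0])
E
```

```text
{'t': 0.0, 'joints': [-1.173, 0.468, -0.012, 1.604, 0.006, 1.071, -0.056], 'joint_velocities': [0.0, -0.001, -0.002, -0.001, 0.001, -0.001, -0.002], 'joint_efforts': [-0.001, -52.058, -0.012, -24.375, -0.057, 0.017, 0.0], 'eef_pos': [277.197, 587.302, 221.647], 'tcp_rot': [[-0.904, 0.427, -0.001], [0.427, 0.904, -0.002], [-0.0, -0.002, -1.0]], 'wrist_force': [0.059, 0.189, -1.317], 'ft_torque': [-0.03, 0.041, -0.004], 'opening': 91.765}
scene [1160.  110.  915.] [-0.59 -0.14 -0.79] 399.96573762565345
side [  60. -760.  742.] [ 0.46  0.67 -0.58] 417.43635262118244
wrist [212. 619. 384.] [ 0.23 -0.11 -0.97] 356.40874388932866
```

View pics/scene0.png

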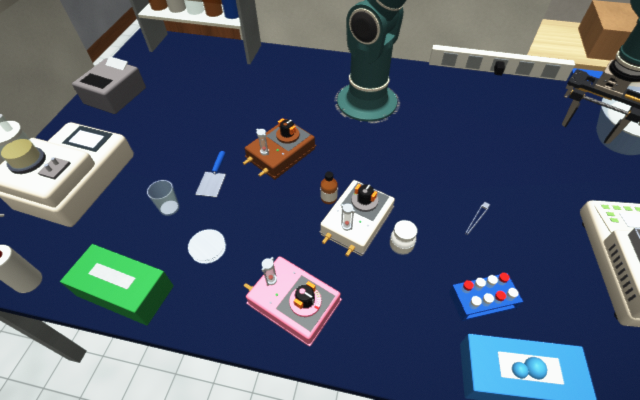

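View pics/side0.png

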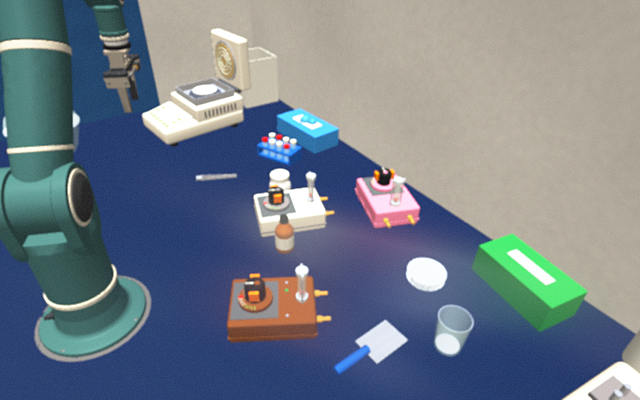

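The scene picture shows three candidate units: brown at (280,145), cream at (358,212) and pink at (295,298). I choose the cream one. Its dial is at scene (367,195) and side (276,197), with the jar and the amber bottle close on either side.

```bash
cat > h.py <<'E'
import numpy as np,cv2
from bench import robot,eyes
def ray(m,p):
    R=cv2.Rodrigues(np.array(m["rvec"]))[0];t=np.array(m["tvec"]).ravel()
    d=R.T@np.linalg.inv(np.array(m["mtx"]))@np.array([p[0],p[1],1.]);return -R.T@t,d/np.linalg.norm(d)
def plane(m,p,z):
    c,d=ray(m,p);return c+d*(z-c[2])/d[2]
def tri(ms,ps):
    A=0;b=0
    rs=[ray(m,p) for m,p in zip(ms,ps)]
    for c,d in rs:
        P=np.eye(3)-np.outer(d,d);A=A+P;b=b+P@c
    x=np.linalg.solve(A,b);return x,[np.linalg.norm((np.eye(3)-np.outer(d,d))@(x-c)) for c,d in rs]
def proj(m,X): return cv2.projectPoints(np.array(X,float).reshape(-1,3),np.array(m["rvec"]),np.array(m["tvec"]),np.array(m["mtx"]),None)[0].reshape(-1,2)
def orange(im):
    h=cv2.cvtColor(im,cv2.COLOR_RGB2HSV);return cv2.inRange(h,(8,170,130),(24,255,255))
def blobs(mask,box,amin=4):
    x0,y0,x1,y1=box;n,l,s,c=cv2.connectedComponentsWithStats(mask[y0:y1,x0:x1])
    return [(int(s[i,4]),np.round(c[i]+[x0,y0],1).tolist(),(s[i,:4]+[x0,y0,0,0]).tolist()) for i in range(1,n) if s[i,4]>=amin]
E
python3 - <<'E'
from h import *
bx={"scene":(310,170,430,260),"side":(240,160,350,250)}
outs=[]
for n,b in bx.items():
    im=cv2.imread(f"pics/{n}0.png")[:,:,::-1].copy()
    print(n,blobs(orange(im),b,2))
    x0,y0,x1,y1=b;outs.append(cv2.resize(im[y0:y1,x0:x1,::-1],(600,480) if 0 else (390,300),interpolation=cv2.INTER_CUBIC))
ms=[eyes.camera_model(n) for n in bx]
print("tube",tri(ms,[(347,207),(312,174)]))
print("dialtop",tri(ms,[(367,187),(276,189)]))
cv2.imwrite("pics/crop.png",np.hstack(outs))
E
```

```text
scene [(120, [328.4, 184.4], [321, 180, 16, 10]), (29, [356.9, 188.4], [355, 184, 6, 10]), (38, [373.2, 195.7], [371, 192, 6, 9])]
side [(7, [273.6, 186.3], [272, 186, 5, 2]), (68, [277.3, 197.7], [273, 194, 9, 9])]
tube (array([590.79348855,  33.18038251, 147.60326725]), [np.float64(0.36515220798573483), np.float64(0.365152207985853)])
dialtop (array([495.21530529,  67.07192533, 115.83483642]), [np.float64(2.9769097139965743), np.float64(2.976909713996464)])
```

View pics/crop.png

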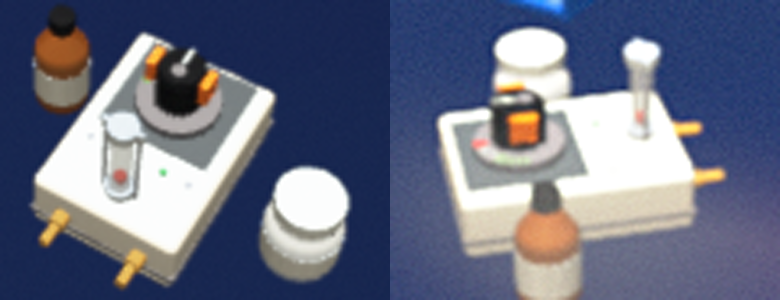

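The crop shows the cream unit closed. Its orange tabs are at scene (357,188) and (373,196), the pointer faces front, and the flow tube is at the back. I move above the dial to measure with the wrist camera.

Call:
play_rows(
  plan="91 -25 -23 -2 0 0 0;91 -55 -50 -5 0 0 0;91 -85 -77 -8 0 0 0;91 -115 -104 -11 0 0 0;91 -145 -131 -14 0 0 0;91 -175 -158 -17 0 0 0;91 -205 -185 -20 0 0 0;91 -235 -212 -20 0 0 0;91 -265 -239 -20 0 0 0;91 -295 -266 -20 0 0 0;91 -320 -288 -20 0 0 0;91 -330 -297 -20 0 0 0",
  grip_force=25,
)

```text
t: 1.15
eef_pos: [450.7, 173.3, 242.7]
tcp_rot: [[-0.902, 0.433, 0.001], [0.433, 0.902, -0.001], [-0.001, -0.001, -1.0]]
wrist_force: [0.9, 0.1, 0.4]
opening: 91.0
```

Call:
play_rows(
  plan="91 -15 -15 0 0 0 0;91 -40 -36 0 0 0 0;91 -65 -59 0 0 0 0;91 -82 -75 0 0 0 0;91 -89 -80 0 0 0 0;91 -89 -80 0 0 0 0;91 -89 -80 0 0 0 0",
)

```text
t: 1.73
eef_pos: [495.1, 69.0, 242.3]
tcp_rot: [[-0.904, 0.426, -0.001], [0.426, 0.904, 0.001], [0.001, 0.0, -1.0]]
wrist_force: [-0.3, 0.3, 0.6]
opening: 91.0
```

Run:
```python
from h import *
o=robot.get_obs();print(o["eef_pos"],o["tcp_rot"],o["joints"],o["wrist_force"])
m=eyes.camera_model("wrist");im=eyes.grab_frame("wrist");cv2.imwrite("pics/w1.png",im[:,:,::-1])
np.save("w1.npy",np.r_[np.ravel(m["rvec"]),np.ravel(m["tvec"])])
print(blobs(orange(im),(0,0,640,400),15)); print(proj(m,[[495,67,112],[590,33,144]]))
```

```text
[495.05914944  69.03306978 242.346111  ] [[-9.04489493e-01  4.26495348e-01 -6.89829051e-04]
 [ 4.26495075e-01  9.04489740e-01  5.10827847e-04]
 [ 8.41809000e-04  1.67829727e-04 -9.99999632e-01]] [-0.45442747  0.18742859  0.28320783  1.95783126 -0.06245461  1.00510959
  0.98779432] [-0.27152047  0.34998853  0.58854972]
[]
[[319.07051257 195.84766079]
 [330.81105659 322.51473016]]
```

View pics/w1.png

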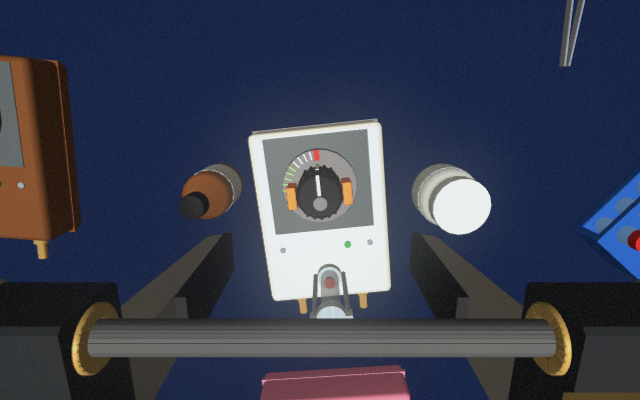

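The wrist view shows the cream unit with tabs at about (292,197) and (347,191), the pointer at (318,182) on the red mark, the bottle at left (205,200) and the jar at right (460,205).

Run:
```python
from h import *
im=cv2.imread("pics/w1.png")[:,:,::-1].copy()
v=np.load("w1.npy");m={"rvec":v[:3],"tvec":v[3:],"mtx":eyes.camera_model("wrist")["mtx"]}
h=cv2.cvtColor(im,cv2.COLOR_RGB2HSV)
mk=cv2.inRange(h,(8,140,100),(24,255,255));B=blobs(mk,(280,165,365,225),10);print(B)
# bright top faces only
mb=cv2.inRange(h,(8,140,200),(24,255,255));B2=blobs(mb,(280,165,365,225),10);print(B2)
for z in(99,110):
    P=[plane(m,b[1],z) for b in sorted(B,key=lambda b:b[1][0])]
    d=P[-1]-P[0];print(z,np.round(P,1).tolist(),"mid",np.round((P[0]+P[-1])/2,1),np.linalg.norm(d),np.degrees(np.arctan2(d[1],d[0])))
s=eyes.camera_model("scene");sd=eyes.camera_model("side")
# heights, scene tabs: left blob = unit right(-y)
Bs=sorted(B,key=lambda b:b[1][0])
print("R tab",tri([m,s,sd],[Bs[0][1],(356.9,188.4),(277.3,197.7)]));print("L tab",tri([m,s],[Bs[-1][1],(373.2,195.7)]))
# case: grey inlay+cream -> low saturation bright
# yaw from case: mask cream connected blob
mc=cv2.inRange(h,(0,0,120),(179,60,255));n,l,st,c=cv2.connectedComponentsWithStats(mc[:,235:405]); 
i=1+np.argmax(st[1:,4]);print(st[i]);cnt=cv2.findContours((l==i).astype(np.uint8),0,1)[0][0]+[235,0]
W=np.array([plane(m,p[0],62)[:2] for p in cnt],np.float32)
k=W[(cnt[:,0,1]<285)];print(cv2.minAreaRect(k.astype(np.float32)))
r=cv2.inRange(h,(0,150,120),(6,255,255))|cv2.inRange(h,(173,150,120),(179,255,255))
print("red",[ (b,plane(m,b[1],72).round(1).tolist()) for b in blobs(r,(280,140,365,165),5)])
for nm,p,z in(("bottle cap",(192,207),105),("jarcap",(461,206),75)):print(nm,plane(m,p,z).round())
```

```text
[(204, [347.0, 192.8], [342, 182, 11, 23]), (195, [291.3, 198.3], [286, 187, 11, 23])]
[(191, [347.3, 193.0], [343, 182, 10, 23]), (190, [291.2, 198.4], [286, 188, 11, 22])]
99 [[489.4, 42.4, 99.0], [505.9, 89.0, 99.0]] mid [497.7  65.7  99. ] 49.4298112148072 70.55037110790532
110 [[487.3, 44.4, 110.0], [503.2, 89.4, 110.0]] mid [495.2  66.9 110. ] 47.64878193580296 70.55037110790524
R tab (array([489.12280778,  43.2445912 , 101.13227371]), [np.float64(0.4916655143771278), np.float64(0.9984963827753336), np.float64(1.1229317724317676)])
L tab (array([505.42251026,  88.71825991, 100.91374555]), [np.float64(0.31495735048732154), np.float64(0.31495735048733703)])
[   13   119   143   182 18762]
((522.7701416015625, 57.06050109863281), (127.74026489257812, 172.50054931640625), 70.5877456665039)
red [((45, [315.9, 154.7], [314, 150, 5, 10]), [466.9, 76.7, 72.0])]
bottle cap [458. -38. 105.]
jarcap [570. 182.  75.]
```

Call:
play_rows(
  plan="75 -2.5 -2 15 0 0 -0.05;75 -2.5 -2 35 0 0 -0.1;75 -2.5 -2 55 0 0 -0.101;75 -2.5 -2 75 0 0 -0.101;75 -2.5 -2 90 0 0 -0.101;75 -2.5 -2 97 0 0 -0.101;75 -2.5 -2 100 0 0 -0.101;75 -2.5 -2 100 0 0 -0.101;75 -2.5 -2 100 0 0 -0.101;75 -2.5 -2 100 0 0 -0.101",
)

```text
t: 2.62
eef_pos: [497.5, 65.7, 143.5]
tcp_rot: [[-0.943, 0.333, 0.002], [0.333, 0.943, 0.001], [-0.001, 0.001, -1.0]]
wrist_force: [0.2, 0.9, 0.3]
opening: 75.1
```

Run:
```python
from h import *
o=robot.get_obs();R=np.array(o["tcp_rot"]);print(o["eef_pos"],R[:,1],R[:,2],o["wrist_force"])
m=eyes.camera_model("wrist");im=eyes.grab_frame("wrist");cv2.imwrite("pics/w2.png",im[:,:,::-1])
h=cv2.cvtColor(im,cv2.COLOR_RGB2HSV)
for vmin in(110,200):
    B=sorted(blobs(cv2.inRange(h,(8,140,vmin),(24,255,255)),(200,80,440,400),60),key=lambda b:b[1][0]);print(B)
    for z in(99,110):
        P=[plane(m,b[1],z) for b in (B[0],B[-1])];d=P[1]-P[0]
        print(z,"mid",(P[0]+P[1])/2,np.linalg.norm(d),np.degrees(np.arctan2(d[1],d[0])),"in tool",[(R.T@(p-o["eef_pos"])).round(1).tolist() for p in P])
```

```text
[497.485203    65.69250469 143.54655899] [0.33295369 0.94294242 0.00119626] [ 1.77332156e-03  6.42478707e-04 -9.99998221e-01] [0.21041595 0.87144563 0.26768451]
[(427, [280.7, 230.1], [274, 213, 14, 34]), (516, [362.2, 227.3], [354, 207, 16, 40])]
99 mid [497.71987495  65.84482197  99.        ] 49.90805529777091 72.60537912075246 in tool [[-1.0, -24.8, 44.5], [0.8, 25.1, 44.6]]
110 mid [494.05594461  67.13320945 110.        ] 47.24703239012083 72.60537912075245 in tool [[2.9, -23.4, 33.5], [4.6, 23.8, 33.6]]
[(403, [280.5, 230.5], [274, 215, 14, 32]), (409, [363.0, 230.5], [357, 215, 13, 32])]
99 mid [498.88872153  65.65507765  99.        ] 50.5570484634596 70.52512196413475 in tool [[-1.3, -24.9, 44.5], [-1.3, 25.7, 44.6]]
110 mid [495.16247004  66.95358202 110.        ] 47.8614222103074 70.5251219641348 in tool [[2.7, -23.6, 33.5], [2.6, 24.3, 33.6]]
```

View pics/w2.png

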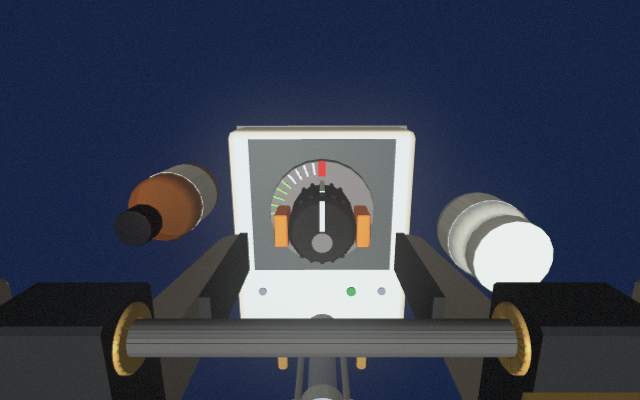

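Aligned: the tab top faces are at (281,231) and (363,231), the yaw matches to about 0.1°, and the dial axis is 2.7 mm along tool x and 0.4 mm along tool y from the TCP. I descend with the jaws open.

Call:
play_rows(
  plan="75 2.7 0.4 5 0 0 0;75 2.7 0.4 15 0 0 0;75 2.7 0.4 25 0 0 0;75 2.7 0.4 35 0 0 0;75 2.7 0.4 44 0 0 0;75 2.7 0.4 50 0 0 0;75 2.7 0.4 53 0 0 0;75 2.7 0.4 53 0 0 0;62 2.7 0.4 53 0 0 0;62 2.7 0.4 53 0 0 0;62 2.7 0.4 53 0 0 0;62 2.7 0.4 53 0 0 0",
  grip_force=15,
)

```text
t: 3.67
eef_pos: [494.7, 66.6, 90.0]
tcp_rot: [[-0.943, 0.333, 0.001], [0.333, 0.943, 0.0], [-0.001, 0.001, -1.0]]
wrist_force: [-0.4, -0.0, -0.6]
opening: 62.1
```

Run:
```python
from h import *
o=robot.get_obs();print(o["eef_pos"],o["wrist_force"],o["ft_torque"],o["opening"])
im=eyes.grab_frame("wrist");cv2.imwrite("pics/w3.png",cv2.resize(im[120:330,180:480,::-1],(750,525)))
```

```text
[494.71280584  66.59387704  89.9918656 ] [-0.37102654 -0.03291159 -0.60488262] [-0.00448345  0.06108766  0.02577996] 62.075708304730675
```

View pics/w3.png

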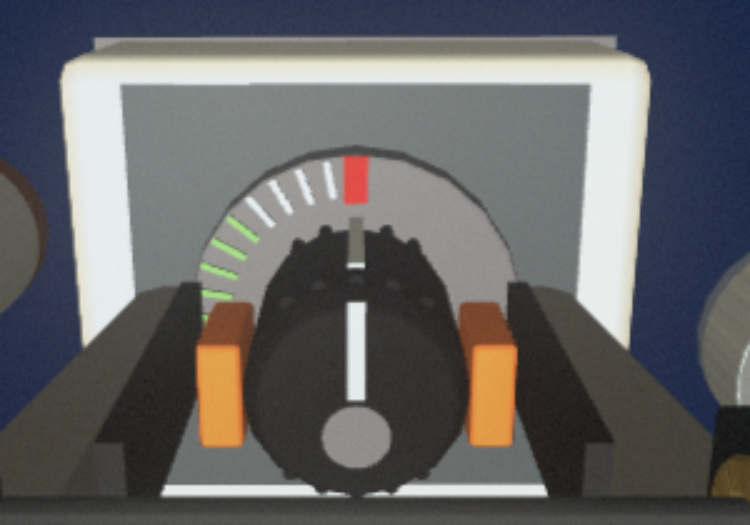

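The close view shows the pads on both sides of the tabs with nearly equal gaps, and the pointer still on the red mark. I close in stages.

Call:
play_rows(
  plan="56 0 0 0 0 0 0;54 0 0 0 0 0 0;52 0 0 0 0 0 0;52 0 0 0 0 0 0;52 0 0 0 0 0 0;52 0 0 0 0 0 0",
  grip_force=15,
)

```text
t: 4.22
eef_pos: [494.6, 66.7, 89.8]
tcp_rot: [[-0.943, 0.333, 0.0], [0.333, 0.943, 0.0], [-0.0, 0.0, -1.0]]
wrist_force: [0.4, 0.6, 3.1]
opening: 52.2
```

Call:
play_rows(
  plan="50 0 0 0 0 0 0;48 0 0 0 0 0 0;47 0 0 0 0 0 0;46 0 0 0 0 0 0;45 0 0 0 0 0 0;44 0 0 0 0 0 0;44 0 0 0 0 0 0;44 0 0 0 0 0 0;44 0 0 0 0 0 0",
  grip_force=15,
)

```text
t: 4.97
eef_pos: [494.7, 66.9, 89.8]
tcp_rot: [[-0.943, 0.333, 0.001], [0.333, 0.943, 0.0], [-0.0, 0.001, -1.0]]
wrist_force: [-0.2, 1.7, 5.1]
opening: 46.1
```

Run:
```python
from h import *
for _ in range(3):
    o=robot.get_obs();print(o["t"],o["eef_pos"],o["wrist_force"],o["ft_torque"],o["opening"]); im=eyes.grab_frame("wrist")
cv2.imwrite("pics/w4.png",cv2.resize(im[120:330,180:480,::-1],(750,525)))
```

```text
4.9667 [494.73149613  66.89607561  89.79391473] [-0.17079266  1.74995047  5.13563581] [0.63823971 0.04612359 0.02733201] 46.078692175979924
5.0167 [494.74753019  66.90094177  89.81141519] [0.44713632 2.4660916  5.06926251] [ 0.52932555 -0.00172066 -0.01867285] 45.51439877629643
5.0667 [494.72956079  66.89681905  89.77973364] [0.01817228 3.09908851 5.18048028] [ 0.54239122  0.01121449 -0.03126499] 45.79901198111786
```

Call:
play_rows(
  plan="44 0 0.3 0 0 0 0;44 0 0.3 0 0 0 -0.04;44 0 0.3 0 0 0 -0.08;44 0 0.3 0 0 0 -0.12;44 0 0.3 0 0 0 -0.16;44 0 0.3 0 0 0 -0.2;44 0 0.3 0 0 0 -0.2;44 0 0.3 0 0 0 -0.2",
)

```text
t: 5.78
eef_pos: [494.7, 66.6, 89.8]
tcp_rot: [[-0.99, 0.139, 0.0], [0.139, 0.99, -0.0], [-0.0, -0.0, -1.0]]
wrist_force: [-0.8, 0.7, 6.3]
opening: 45.6
```

```bash
cat > st.py <<'E'
from h import *
for i in range(2):
    o=robot.get_obs();R=np.array(o["tcp_rot"]);print(round(o["t"],2),"yaw",round(np.arctan2(R[1,1],R[0,1])-np.radians(70.53),4),o["eef_pos"].round(2),o["wrist_force"].round(2),o["ft_torque"].round(3),round(o["opening"],2),"j7",round(o["joints"][6],2)); im=eyes.grab_frame("wrist")
cv2.imwrite("pics/last.png",cv2.resize(im[120:330,180:480,::-1],(750,525)))
h=cv2.cvtColor(im,cv2.COLOR_RGB2HSV);m=eyes.camera_model("wrist")
r=cv2.inRange(h,(0,150,120),(6,255,255))|cv2.inRange(h,(173,150,120),(179,255,255))
print("red",[(b[0],plane(m,b[1],72).round(1).tolist()) for b in blobs(r,(200,100,480,300),20)])
E
python3 st.py
```

```text
5.78 yaw 0.2001 [494.65  66.62  89.76] [-0.77  0.68  6.25] [0.253 0.076 0.121] 45.64 j7 1.34
5.83 yaw 0.2 [494.67  66.66  89.8 ] [-0.66  1.19  4.91] [0.252 0.107 0.098] 45.72 j7 1.34
red [(170, [466.9, 76.9, 72.0])]
```

View pics/last.png

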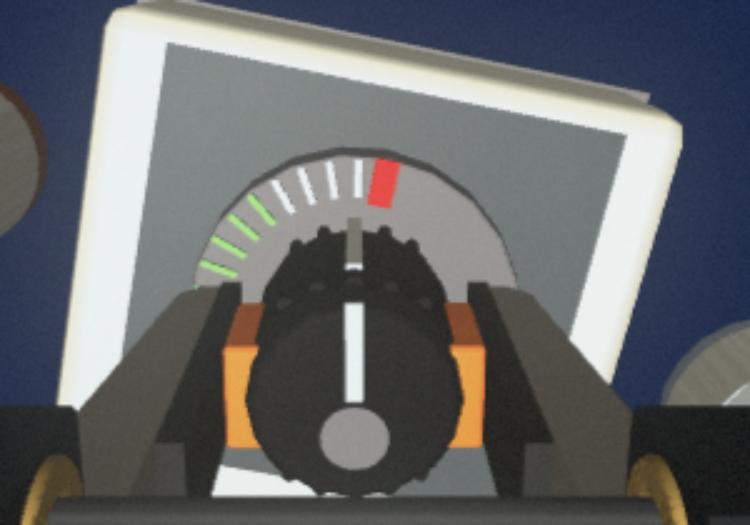

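The dial has turned with the tool: the pointer is past the first white mark and both tabs are in. The red mark has not moved, so the unit is still in place. The turning torque is about 0.1 N m, so I continue.

Call:
play_rows(
  plan="44 0 0 0 0 0 -0.05;44 0 0 0 0 0 -0.1;44 0 0 0 0 0 -0.15;44 0 0 0 0 0 -0.2;44 0 0 0 0 0 -0.25;44 0 0 0 0 0 -0.3;44 0 0 0 0 0 -0.35;44 0 0 0 0 0 -0.4;44 0 0 0 0 0 -0.45;44 0 0 0 0 0 -0.5;44 0 0 0 0 0 -0.55;44 0 0 0 0 0 -0.55",
)

```text
t: 6.88
eef_pos: [494.8, 65.9, 89.8]
tcp_rot: [[-0.917, -0.4, 0.0], [-0.4, 0.917, -0.001], [-0.0, -0.001, -1.0]]
wrist_force: [0.5, -0.4, 6.1]
opening: 45.5
```

```bash
python3 st.py
```

```text
6.88 yaw 0.7513 [494.77  65.85  89.77] [ 0.45 -0.38  6.11] [-0.04   0.065  0.087] 45.49 j7 1.81
6.93 yaw 0.7498 [494.76  65.84  89.77] [ 0.4  -0.64  5.7 ] [-0.103 -0.02   0.065] 45.93 j7 1.81
red [(172, [466.9, 77.0, 72.0])]
```

Call:
play_rows(
  plan="44 0 0 0 0 0 -0.025;44 0 0 0 0 0 -0.05;44 0 0 0 0 0 -0.05;44 0 0 0 0 0 -0.05",
)

```text
t: 7.32
eef_pos: [494.8, 65.8, 89.8]
tcp_rot: [[-0.896, -0.443, 0.0], [-0.443, 0.896, -0.001], [0.0, -0.001, -1.0]]
wrist_force: [0.0, -0.8, 6.0]
opening: 45.7
```

```bash
python3 st.py
```

```text
7.32 yaw 0.7993 [494.79  65.78  89.77] [ 0.01 -0.77  5.99] [-0.165  0.041  0.024] 45.73 j7 1.85
7.37 yaw 0.7993 [494.8   65.79  89.78] [ 0.55 -0.91  6.09] [-0.142  0.055  0.045] 45.64 j7 1.85
red [(164, [466.8, 77.0, 72.0])]
```

Call:
play_rows(
  plan="44 0 0 0 0 0 -0.025;44 0 0 0 0 0 -0.04;44 0 0 0 0 0 -0.04;44 0 0 0 0 0 -0.04",
)

```text
t: 7.75
eef_pos: [494.8, 65.8, 89.8]
tcp_rot: [[-0.878, -0.479, 0.001], [-0.479, 0.878, -0.001], [-0.0, -0.001, -1.0]]
wrist_force: [0.6, -1.1, 5.3]
opening: 46.0
```

```bash
python3 st.py
```

```text
7.75 yaw 0.8391 [494.84  65.77  89.78] [ 0.6  -1.08  5.3 ] [-0.186  0.112 -0.048] 45.95 j7 1.89
7.8 yaw 0.8391 [494.82  65.74  89.78] [ 0.26 -1.01  6.62] [-0.126  0.049 -0.023] 45.95 j7 1.89
red [(166, [466.9, 77.0, 72.0])]
```

View pics/last.png

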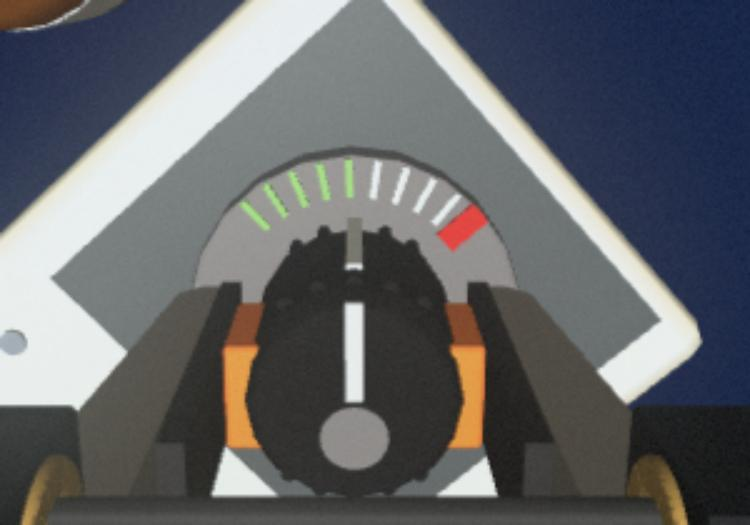

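The pointer is still centred between the pads, so the dial follows the gripper exactly, now at about 0.84 rad. I go on in small steps, watching torque and yaw lag.

Call:
play_rows(
  plan="44 0 0 0 0 0 -0.015;44 0 0 0 0 0 -0.03;44 0 0 0 0 0 -0.03",
)

```text
t: 8.1
eef_pos: [494.8, 65.7, 89.8]
tcp_rot: [[-0.863, -0.505, 0.001], [-0.505, 0.863, -0.001], [0.0, -0.001, -1.0]]
wrist_force: [0.0, -1.6, 6.7]
opening: 45.6
```

```bash
python3 st.py
```

```text
8.1 yaw 0.8695 [494.81  65.7   89.77] [ 0.01 -1.62  6.73] [-0.176  0.022 -0.01 ] 45.56 j7 1.91
8.15 yaw 0.8691 [494.86  65.72  89.78] [-0.75 -1.11  6.8 ] [-0.187 -0.011 -0.059] 45.85 j7 1.91
red [(167, [466.9, 77.0, 72.0])]
```

Call:
play_rows(
  plan="44 0 0 0 0 0 -0.015;44 0 0 0 0 0 -0.03;44 0 0 0 0 0 -0.03",
)

```text
t: 8.45
eef_pos: [494.9, 65.6, 89.8]
tcp_rot: [[-0.848, -0.53, 0.001], [-0.53, 0.848, -0.001], [-0.0, -0.001, -1.0]]
wrist_force: [-0.9, -1.1, 6.6]
opening: 45.6
```

```bash
python3 st.py
```

```text
8.45 yaw 0.8987 [494.87  65.65  89.78] [-0.86 -1.08  6.56] [-0.17   0.068 -0.228] 45.63 j7 1.94
8.5 yaw 0.8983 [494.87  65.65  89.78] [-0.33 -1.17  6.09] [-0.172  0.016 -0.167] 45.32 j7 1.94
red [(167, [466.9, 76.9, 72.0])]
```

Call:
play_rows(
  plan="44 0 0 0 0 0 -0.01;44 0 0 0 0 0 -0.015;44 0 0 0 0 0 -0.015",
)

```text
t: 8.8
eef_pos: [494.9, 65.7, 89.8]
tcp_rot: [[-0.84, -0.542, 0.001], [-0.542, 0.84, -0.001], [-0.0, -0.001, -1.0]]
wrist_force: [-0.7, -0.4, 5.9]
opening: 45.7
```

```bash
python3 st.py
```

```text
8.8 yaw 0.9124 [494.9   65.66  89.78] [-0.69 -0.36  5.9 ] [-0.178 -0.016 -0.415] 45.73 j7 1.95
8.85 yaw 0.9122 [494.91  65.65  89.79] [ 0.02 -1.79  6.61] [-0.143 -0.064 -0.414] 45.68 j7 1.95
red [(167, [466.9, 77.0, 72.0])]
```

The torque stepped from −0.03 to −0.41 N m, so the dial is against its stop (contact at about 0.89 rad), and the unit has not moved. I back off the pressure slightly and release.

Call:
play_rows(
  plan="44 0 0 0 0 0 0.01;44 0 0 0 0 0 0.018;44 0 0 0 0 0 0.018;48 0 0 0 0 0 0.018;52 0 0 0 0 0 0.018;56 0 0 0 0 0 0.018;60 0 0 0 0 0 0.018;64 0 0 0 0 0 0.018;68 0 0 0 0 0 0.018;68 0 0 0 0 0 0.018;68 0 0 0 0 0 0.018",
)

```text
t: 9.82
eef_pos: [494.2, 66.8, 89.3]
tcp_rot: [[-0.849, -0.529, -0.001], [-0.529, 0.849, -0.0], [0.001, 0.0, -1.0]]
wrist_force: [-0.0, -0.2, -0.5]
opening: 68.2
```

```bash
python3 st.py
```

```text
9.82 yaw 0.8971 [494.21  66.79  89.31] [-0.02 -0.23 -0.52] [0.085 0.006 0.03 ] 68.2 j7 1.94
9.87 yaw 0.897 [494.32  66.79  89.4 ] [0.36 0.09 0.  ] [ 0.045  0.002 -0.003] 67.99 j7 1.94
red [(169, [466.9, 77.0, 72.0])]
```

View pics/last.png

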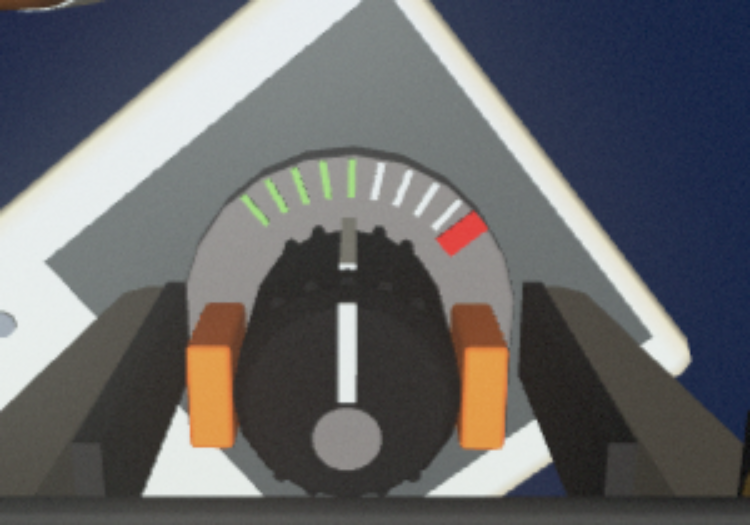

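Tab span is 320 px, the same as before pinching (263 px when pinched), so both tabs are fully out. I retreat straight up.

Call:
play_rows(
  plan="70 0 0 -6 0 0 0;70 0 0 -20 0 0 0;70 0 0 -40 0 0 0;70 0 0 -60 0 0 0;70 0 0 -80 0 0 0;70 0 0 -100 0 0 0;70 0 0 -115 0 0 0;70 0 0 -120 0 0 0;70 0 0 -120 0 0 0;70 0 0 -120 0 0 0",
)

```text
t: 10.75
eef_pos: [494.2, 66.8, 209.3]
tcp_rot: [[-0.849, -0.529, -0.0], [-0.529, 0.849, -0.0], [0.0, 0.0, -1.0]]
wrist_force: [-0.4, -0.1, 0.3]
opening: 70.1
```

Run:
```python
from h import *
o=robot.get_obs();R=np.array(o["tcp_rot"]);m=eyes.camera_model("wrist");im=eyes.grab_frame("wrist");cv2.imwrite("pics/end.png",im[:,:,::-1])
h=cv2.cvtColor(im,cv2.COLOR_RGB2HSV)
B=sorted(blobs(cv2.inRange(h,(8,140,200),(24,255,255)),(260,150,380,240),40),key=lambda b:b[1][0]);print(B)
P=[plane(m,b[1],110) for b in (B[0],B[-1])];d=P[1]-P[0];print(P,np.linalg.norm(d),"dial",np.arctan2(d[1],d[0])-np.radians(70.53))
r=cv2.inRange(h,(0,150,120),(6,255,255))|cv2.inRange(h,(173,150,120),(179,255,255))
print("red",[(b[0],plane(m,b[1],72).round(1).tolist()) for b in blobs(r,(240,100,400,300),20)],o["eef_pos"],o["wrist_force"])
```

```text
[(247, [288.5, 205.0], [284, 193, 10, 25]), (230, [351.3, 205.2], [347, 194, 10, 24])]
[array([507.62113823,  46.20655227, 110.        ]), array([482.5046448 ,  86.82692629, 110.        ])] 47.75827705880951 dial 0.8935987454210512
red [(61, [466.9, 76.9, 72.0])] [494.2004544   66.76219032 209.30561501] [-0.41218193 -0.14552262  0.30322644]
```

View pics/end.png

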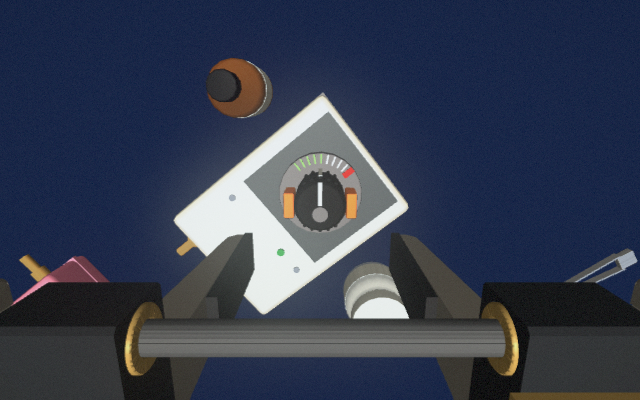

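The dial reads 0.894 rad, the tab span is 47.8 mm against 47.9 mm before pinching, and the red mark is unmoved. The bottle and jar are standing and the gripper is clear, so I hand in.

```bash
python3 -c "
from bench import robot
print(robot.hand_in())"
```

```text
the job is handed in; nothing more can be done
None
```

The cream flow unit's dial is open at about 0.89 rad and appears locked, and the job is handed in. hand_in gave no verdict.

- **How it went:** I pinched both tabs fully in (jaw opening about 46 mm) with the dial closed, then turned it anticlockwise. The torque stepped from about −0.03 to −0.41 N m, which I took as the stop. I eased back about 0.02 rad, let go and lifted clear, at about 11 s of the 45 s.
- **Last checks:**
  - **Tabs:** the span over them matches the value before pinching (47.8 against 47.9 mm), so both are back out.
  - **Unit:** the collar's red mark stayed within about 0.2 mm of where it was.
  - **Surroundings:** the bottle and jar look undisturbed. The wrist force is near zero and the gripper is clear.
- **What disagreed:**
  - **Torque drift:** the reading drifted during the free turn, from about +0.1 to −0.05 N m. I identified the stop from the sharp step and not from the absolute value.
  - **Torque limit:** the peak on the stop was about 0.4 N m. That is half the 0.8 N m damage limit, but about at the level where the unit could twist; it did not move.
- **Not tested:** I did not physically check the lock. I inferred it from the tabs being fully out.

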